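# Swap the charged and the flat battery packs

## Robot

A 7-joint arm with a two-finger parallel gripper is mounted at the origin on the work surface. World frame = base frame: x ahead of the robot, y to its left, z up, the work surface at z = 0. Lengths are in m, angles in rad, forces in N, time in s.
With the tool pointing down it reaches from about 0.425 to 0.925 m from the base axis. Payload 6.8 kg.
Tool frame: the origin (TCP) lies on the mounting face of the last link; the fingertips stand 173 mm ahead of it and the grasp point (between the pads) lies 155 mm ahead of it (grip_point_offset is the distance from the TCP to the grasp point, in m); x points along the fingers, z is the direction in which the jaws open and shut, and the axes are right-handed (so a half turn about x gives the same grasp; the last joint's range is limited). The gripper opens to 85 mm and grips with 20 to 120 N. Pads are 22 mm wide; open, the fingers measure 114 mm over their backs; the gripper's body (76 mm by 85 mm) begins 54 mm behind the grasp point. The pads swing forward as they close: fully open they stand 13 mm farther back than shut.
Start: joints at [-1.454, 0.477, 0.022, 1.555, -0.011, 1.109, -0.083], TCP at [0.15, 0.658, 0.405] pointing down, gripper open.
Joint ranges: [-2.96, 2.96], [-0.34, 2.1], [-1.41, 1.46], [0.24, 2.44], [-1.37, 4.51], [0.17, 1.92], [-2.96, 2.96]. Speed limits (rad/s): [2.39, 2.39, 3.14, 3.14, 3.14, 3.14, 3.14].

## Interface

Orientations are given as a rotation vector (axis times angle).
In Python, from bench import * gives the robot as it stands. The module is installed in compiled form; this text tells all that it offers.
- The arm moves only by the tool servo_tool, never from a script. Its argument "motion" is a list of rows, each a list of 5 numbers: the shift along the tool's x, y, z in m, then the turn about the tool's x in degrees, then the gripper command: -1 is fully open, 1 is shut, values between are in proportion. In form: [[dx, dy, dz, turn, fingers], ...]. A call has 1 to 8 rows; each row is the pose to reach, as a shift and turn from the pose measured when the call began, along the tool's axes at that moment; what a row does not reach only later rows make up. A row lasts 1/10 s, in which the tool goes at most 50 mm and 8.59 degrees, less where a joint would pass 70% of its speed; a pose out of reach is approached as far as the arm can. A call with a gripper value outside its range is refused whole. The fingers move at their own pace and stop on an object; "force" is the grip in N (left out, the last holds). Time passes only in rows, so rows that repeat a pose let the fingers close. It gives the time, the measured TCP pose, the force and the opening at its end, in the units of the state.
- get_obs(): the state, without advancing time (a new reading comes with each control period).
- grab_frame(name): name is "side" or "top"; returns the picture (420x560x3 uint8, red, green, blue); there is no depth.
- camera_params(name): a dict with "mtx" (3x3 intrinsics, pixels), "world_to_cam" (4x4, takes a point from world to camera coordinates). Camera axes: x right, y down, z forward; pixel columns grow to the right and rows downward; lengths in m; the calibration is good to about 2 mm. A picture is of the moment at which its call begins. camera_params takes no time and is no camera call.
- hand_in(): hands the job in, once; it reports no verdict.
The state is a dict: "clock": time; "joints": joint angles; "qvel": joint speeds; "tau": joint torques, N m; "tcp_pos": TCP position; "orientation": TCP orientation; "contact_force": force on the tool from outside, world axes, zero at the start; "moment": the same for the moment, N m; "grip_width": finger opening in m.
Only numpy, scipy, OpenCV 4.12 (cv2) and the standard library are available. Lean on these libraries where they do the work, as an engineer would, in place of code of your own. Each camera call takes 0.05 s, during which the arm holds its last target. There are 200 camera calls.

## Task

The two battery packs standing in the grey chargers, a large and a small one, are charged; the two in the aluminium holders are flat. Swap them over: each flat pack fully down in the charger of its own size, each charged pack fully down in the holder of its own size; the rubber mat is free for parking a pack on the way. Set the packs down instead of dropping them, and do not knock over or shove the glass jar of screws.

Things in the scene. Friction and masses are not known exactly. Their poses are not given: they have to be found in the camera images.
- pack_large_charged_center (a point): The large charged battery pack: a loose upright black block with a grey lid, 84 x 58 mm in plan and 62 mm high, about 0.6 kg; at the start it stands in the large charger. The point is its centre, half-way up (31 mm above its underside); x along its longer side, y along its shorter side (the one to grip across), z up. It is the twin of the other large pack and fits either way round.
- pack_large_flat_center (a point): The large flat battery pack: a loose upright black block with a grey lid, 84 x 58 mm in plan and 62 mm high, about 0.6 kg; at the start it stands in the large holder. The point is its centre, half-way up (31 mm above its underside); x along its longer side, y along its shorter side (the one to grip across), z up. It is the twin of the other large pack and fits either way round.
- pack_small_charged_center (a point): The small charged battery pack: a loose upright black block with a grey lid, 56 x 40 mm in plan and 58 mm high, about 0.3 kg; at the start it stands in the small charger. The point is its centre, half-way up (29 mm above its underside); x along its longer side, y along its shorter side (the one to grip across), z up. It is the twin of the other small pack and fits either way round.
- pack_small_flat_center (a point): The small flat battery pack: a loose upright black block with a grey lid, 56 x 40 mm in plan and 58 mm high, about 0.3 kg; at the start it stands in the small holder. The point is its centre, half-way up (29 mm above its underside); x along its longer side, y along its shorter side (the one to grip across), z up. It is the twin of the other small pack and fits either way round.
- charger_large: Large charger, fixed: grey plastic, an open-topped seat with a slotted hump (40 mm long, 42 mm high) at its +x end. Origin: on the bench under the seat's centre; x along the seat's longer side, z up. Seat floor 10 mm up, 92 x 66 mm, walls 10 mm high, then a 45-degree bevel 6 mm wider all round; long walls notched 44 mm mid-way for the fingers; rim 26 mm up, 114 x 88 mm outside. A seated large pack has its centre 41 mm above the origin.
- holder_large: Large pack holder, fixed: plain aluminium seat, no hump, a screwed foot showing 18 mm at each end. Origin: on the bench under the seat's centre; x along the seat's longer side, z up. Seat floor 6 mm up, 92 x 66 mm, walls 10 mm high, then a 45-degree bevel 6 mm wider all round; long walls notched 44 mm mid-way for the fingers; rim 22 mm up, 114 x 88 mm outside. A seated large pack has its centre 37 mm above the origin.
- charger_small: Small charger, fixed: grey plastic, an open-topped seat with a slotted hump (40 mm long, 42 mm high) at its +x end. Origin: on the bench under the seat's centre; x along the seat's longer side, z up. Seat floor 10 mm up, 64 x 48 mm, walls 10 mm high, then a 45-degree bevel 6 mm wider all round; long walls notched 44 mm mid-way for the fingers; rim 26 mm up, 86 x 70 mm outside. A seated small pack has its centre 39 mm above the origin.
- holder_small: Small pack holder, fixed: plain aluminium seat, no hump, a screwed foot showing 18 mm at each end. Origin: on the bench under the seat's centre; x along the seat's longer side, z up. Seat floor 6 mm up, 64 x 48 mm, walls 10 mm high, then a 45-degree bevel 6 mm wider all round; long walls notched 44 mm mid-way for the fingers; rim 22 mm up, 86 x 70 mm outside. A seated small pack has its centre 35 mm above the origin.
- mat: Free ribbed black rubber mat, 150 x 130 mm and 3 mm thick, fixed flat on the bench; nothing stands on it. Origin: under its centre on the bench; x along the longer side.
- jar_center (a point): Closed glass jar of screws with a steel lid, 49 mm across and 74 mm high, standing loose between the packs (other small loose things on the bench near the packs are lower). The point is its centre, half-way up; z up.
Not all that is in view belongs to the job. What is shaped like the part that bears pack_large_flat_center but blue is not meant.

How it is judged:
By the outcome, as a careful person would: the job done as asked, in the order asked, and still so for the second after the job is handed in, with the robot touching nothing.
It also fails if it takes over 136 s, if anything falls off the work surface, if the arm or the gripper's body presses on something with over 40 N, if the wrist force passes 120 N, or if a joint passes its speed limit or range.

## Working session

There is one attempt and no reset: what is moved stays moved. The work goes in short steps, Python scripts to look and compute and a tool call to move; the robot and the scene stay as the last step left them, time stands still between calls to the robot, and variables do not carry over. Pictures are saved under pics/ and viewed, about 12 in all and at most 16, crops included, and the job is handed in when it is done.

Besides the shell and the picture viewer there is one more tool, called after "Request:" as a command line: name --pt "numbers of a row" for each row, then --argument value for the rest. servo_tool: Moves the arm, as the interface text tells. Its arguments: {"type":"object","properties":{"motion":{"type":"array","items":{"type":"array","items":{"type":"number"}}},"force":{"type":"number"}},"required":["motion"]}

```bash
mkdir -p pics; python3 - <<'E'
from bench import *
import cv2, numpy as np
for n in ("top","side"):
    cv2.imwrite(f"pics/{n}0.png",cv2.resize(grab_frame(n)[:,:,::-1],(800,600),interpolation=cv2.INTER_CUBIC))
    c=camera_params(n); print(n,np.round(c["mtx"],1).tolist(),np.round(c["world_to_cam"],3).tolist())
print(get_obs())
E
```

```text
top [[526.7, 0.0, 288.0], [0.0, 526.7, 216.0], [0.0, 0.0, 1.0]] [[0.014, -1.0, 0.012, -0.004], [-0.991, -0.016, -0.133, 0.598], [0.134, -0.01, -0.991, 1.085], [0.0, 0.0, 0.0, 1.0]]
side [[440.6, 0.0, 275.6], [0.0, 440.6, 211.3], [0.0, 0.0, 1.0]] [[0.993, -0.117, -0.014, -0.582], [-0.078, -0.566, -0.82, 0.102], [0.088, 0.816, -0.571, 0.775], [0.0, 0.0, 0.0, 1.0]]
{'clock': 0.1, 'joints': array([-1.4540788 ,  0.47772976,  0.02235582,  1.55632985, -0.01147366,
        1.10931436, -0.08310874]), 'qvel': array([-0.00018462, -0.00222863,  0.00050482, -0.00291729,  0.00062648,
       -0.00199671,  0.00054153]), 'tau': array([ 4.26629529e-03, -5.97756207e+01,  1.61343098e+00, -2.81955010e+01,
        1.28562862e-02,  4.96144450e-03,  2.74892983e-05]), 'tcp_pos': array([0.15042315, 0.65777754, 0.40382431]), 'orientation': array([-1.04314949,  1.30841248,  1.04123782]), 'contact_force': array([ 0.35140447, -0.45231909,  0.33647484]), 'moment': array([ 0.00522969, -0.03148065, -0.01747485]), 'grip_width': 0.08555695979926185}
```

View pics/top0.png

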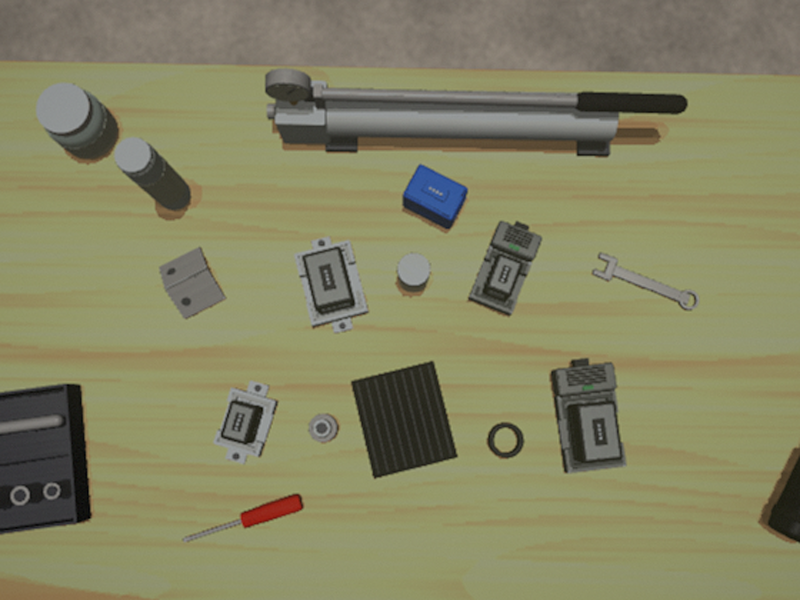

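View pics/side0.png

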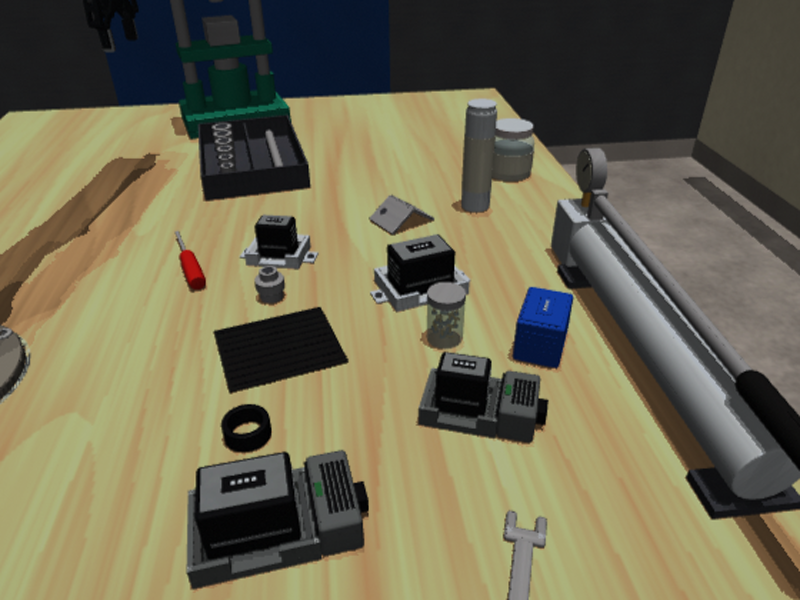

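The top view shows (800x600 pixels):
- large holder at (332,283)
- small charger at (505,268)
- small holder at (246,422)
- large charger at (589,430)
- mat at (404,420)
- jar at (413,272)
- ring at (505,440)
- nut at (322,428)

Possible confusions: the blue block at (435,196) is a pack-like decoy to leave alone, and the bent plate at (192,283) is not a holder. Both packs at the large fixtures look alike, so I tell charger from holder by the hump and the green light at (589,385). Next is one close crop of all four.

```bash
python3 - <<'E'
from bench import *
import cv2, numpy as np
im=cv2.imread("pics/top0.png")
f=grab_frame("top")[:,:,::-1].copy(); cv2.imwrite("pics/raw_top.png",f)
t=[]
for n,(u,v) in dict(HL=(232,198),CS=(353,188),HS=(172,295),CL=(412,290)).items():
    c=cv2.resize(f[v-37:v+38,u-50:u+50],(400,300),interpolation=cv2.INTER_CUBIC)
    c=np.clip(c*1.4,0,255).astype(np.uint8); cv2.putText(c,n,(5,20),0,.6,(0,0,255),2); t.append(c)
cv2.imwrite("pics/crops.png",np.vstack([np.hstack(t[:2]),np.hstack(t[2:])]))
E
```

```text
(no output)
```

View pics/crops.png

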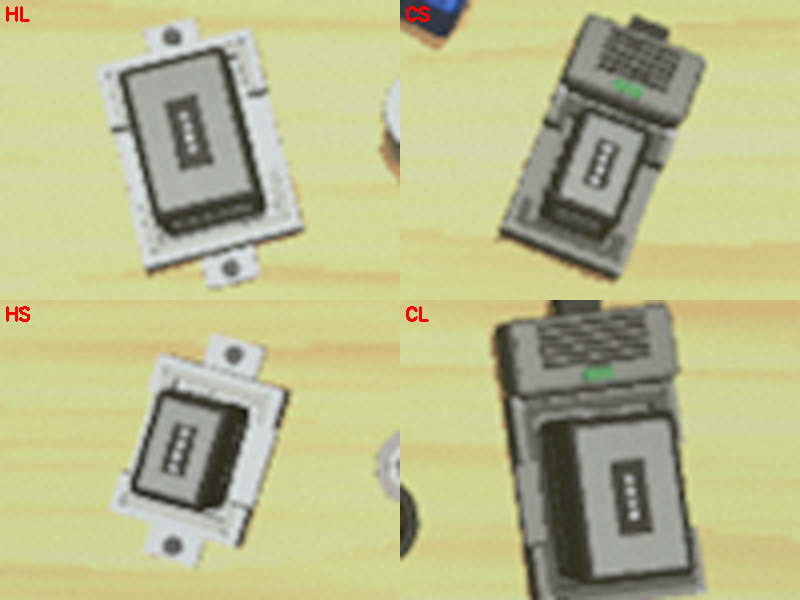

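```bash
cat > h.py <<'E'
from bench import *
import cv2, numpy as np
from scipy.optimize import least_squares
from scipy.spatial.transform import Rotation as Rn
C=camera_params("top"); K=C["mtx"]; T=C["world_to_cam"]
def proj(P,cam=None):
    k,t=(K,T) if cam is None else (camera_params(cam)["mtx"],camera_params(cam)["world_to_cam"])
    p=(np.atleast_2d(P)@t[:3,:3].T+t[:3,3])@k.T; return p[:,:2]/p[:,2:]
def ray(uv,z):
    d=T[:3,:3].T@np.linalg.solve(K,[uv[0],uv[1],1]); o=-T[:3,:3].T@T[:3,3]
    return o+d*(z-o[2])/d[2]
def place(p,L): # p x,y,yaw ; L local Nx3
    c,s=np.cos(p[2]),np.sin(p[2]); L=np.asarray(L,float)
    return np.c_[p[0]+c*L[:,0]-s*L[:,1],p[1]+s*L[:,0]+c*L[:,1],L[:,2]]
def rect(lx,ly,z): return [[lx/2,ly/2,z],[lx/2,-ly/2,z],[-lx/2,-ly/2,z],[-lx/2,ly/2,z]] # TL TR BR BL in picture
def fit(L,uv,x0):
    r=least_squares(lambda p:(proj(place(p,L))-uv).ravel(),x0); return r.x,np.sqrt(np.mean(r.fun**2))
def go(x,y,z,yaw): # grasp point target and direction (world yaw) of pack long axis
    o=get_obs(); R=Rn.from_rotvec(o["orientation"]).as_matrix()
    d=R.T@(np.array([x,y,z])-R[:,0]*.155-o["tcp_pos"])
    cy=np.arctan2(R[1,1],R[0,1]) # tool y heading = pack long axis
    t=-(yaw-cy); t=(t+np.pi/2)%np.pi-np.pi/2
    print("clock %.1f"%o["clock"],"d",np.round(d,4),"turn %.1f"%np.degrees(t),"w %.3f"%o["grip_width"],"F",np.round(o["contact_force"],1),"j7 %.2f"%o["joints"][6],"gp",np.round(o["tcp_pos"]+R[:,0]*.155,4),"xdir",np.round(R[:,0],3))
E
cat > m.py <<'E'
from h import *
off=dict(HL=(182,161),CS=(303,151),HS=(122,258),CL=(362,253))
lid=dict(HL=[(122,74),(226,46),(266,203),(160,217)],CS=[(177,108),(247,124),(216,217),(147,208)],
 HS=[(162,92),(220,103),(203,200),(135,194)],CL=[(177,122),(268,115),(293,275),(188,282)])
rim=dict(HL=[(100,68),(250,28),(302,228),(148,264)],HS=[(162,55),(288,92),(241,240),(112,208)],CS=[None,None,(212,270),(100,228)],CL=[None,None,None,None])
top=dict(HL=.068,CS=.068,HS=.064,CL=.072); R={}
f=cv2.imread("pics/raw_top.png"); t=[]
for n,o in off.items():
    l=(84,58) if n[1]=="L" else (56,40); rs=(114,88) if n[1]=="L" else (86,70); rz=.022 if n[0]=="H" else .026
    uv=np.array(lid[n])/4+o; c=ray(uv.mean(0),top[n])
    Ll=rect(l[0]/1e3,l[1]/1e3,top[n]); p,e=fit(Ll,uv,[c[0],c[1],0]); print(n,"lid",np.round(p,4),"rms px %.2f"%e)
    Lr=rect(rs[0]/1e3,rs[1]/1e3,rz); k=[i for i in range(4) if rim[n][i]]
    q=p
    if len(k)>1:
        q,e=fit([Lr[i] for i in k],np.array([rim[n][i] for i in k])/4+o,p); print(n,"rim",np.round(q,4),"rms px %.2f"%e)
    cr=cv2.resize(f[o[1]:o[1]+75,o[0]:o[0]+100],(400,300),interpolation=cv2.INTER_CUBIC)
    for P,L,col in ((p,Ll,(0,0,255)),(q,Lr,(255,0,0))):
        cv2.polylines(cr,[((proj(place(P,L))-o)*4+2).round().astype(int)],True,col,1)
    t.append(cr)
cv2.imwrite("pics/ov.png",np.vstack([np.hstack(t[:2]),np.hstack(t[2:])]))
s=lambda u,n:ray(np.array(u)/4+off[n],.005)
for n,a,b in (("HL",(172,36),(231,268)),("HS",(234,54),(173,245))):
    A,B=s(a,n),s(b,n); print(n,"screws mid",(A+B)/2,"yaw",np.arctan2(*(A-B)[1::-1]),np.linalg.norm(A-B))
M=[ray(np.array(u)*.7,.003) for u in ((352,381),(434,362),(457,456),(375,477))]; m=np.mean(M,0)
print("mat",m,"long",np.linalg.norm(M[0]-M[3]),np.linalg.norm(M[0]-M[1]),"yaw",np.arctan2(*(M[0]-M[3])[1::-1]))
print("jar",ray((413*.7,271*.7),.074)); go(m[0],m[1],.2,0)
E
python3 m.py
```

```text
HL lid [0.6372 0.1265 0.2595] rms px 0.93
HL rim [0.6388 0.1274 0.2694] rms px 0.57
CS lid [ 0.647  -0.1286 -0.2583] rms px 1.00
CS rim [ 0.6481 -0.1266 -0.3469] rms px 0.88
HS lid [ 0.4283  0.2502 -0.1573] rms px 1.64
HS rim [ 0.4271  0.2482 -0.261 ] rms px 0.72
CL lid [ 0.4202 -0.2656  0.0921] rms px 1.57
HL screws mid [0.63899809 0.12832528 0.005     ] yaw 0.2733394550956148 0.1343058581974762
HS screws mid [0.42646737 0.25009193 0.005     ] yaw -0.2706686989178221 0.1059796487275162
mat [0.43455959 0.01277891 0.003     ] long 0.147740046877987 0.1284225182347716 yaw 0.2602259934953721
jar [0.64864627 0.00389865 0.074     ]
clock 0.1 d [ 0.0498 -0.4207 -0.5652] turn -12.9 w 0.085 F [ 0.4 -0.4 -0.2] j7 -0.08 gp [0.1504 0.6576 0.2489] xdir [-0.    -0.001 -1.   ]
```

View pics/ov.png

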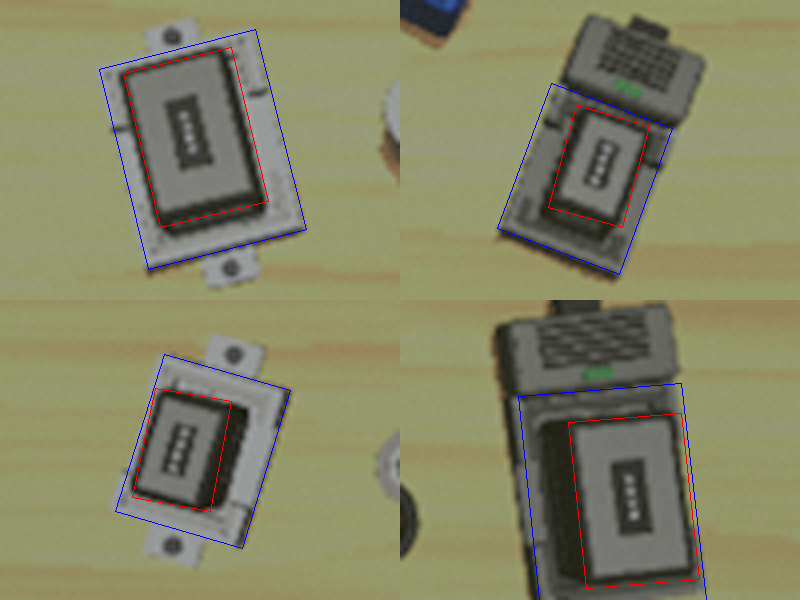

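The overlay fits: rims within 1–2 mm, and lid residuals are larger because of the bevelled dark borders. I choose:

| Place | x (m) | y (m) | yaw (rad) |
|---|---|---|---|
| HL | 0.639 | 0.128 | 0.271 |
| HS | 0.427 | 0.249 | -0.265 |
| CS | 0.648 | -0.127 | -0.345 |
| CL | about 0.420 | -0.264 | about 0.11 |
| Parking on the mat | 0.450 | 0.013 | – |

The jar is at (0.649, 0.004). The blue block stays untouched.

```bash
cat >> h.py <<'E'
HL=(.639,.128,.271); HS=(.427,.249,-.265); CS=(.648,-.127,-.345); CL=(.420,-.264,.11); MAT=(.45,.013,.26)
def to(P,z): go(P[0],P[1],z,P[2])
E
python3 -c "
from h import *
to(HL,.15)"
```

```text
clock 0.1 d [ 0.0996 -0.5944 -0.4072] turn -28.4 w 0.085 F [ 0.4 -0.4 -0.2] j7 -0.08 gp [0.1504 0.6576 0.2489] xdir [-0.    -0.001 -1.   ]
```

Request:
servo_tool --pt "0.02 -0.594 -0.407 -28.4 -1" --pt "0.02 -0.594 -0.407 -28.4 -1" --pt "0.02 -0.594 -0.407 -28.4 -1" --pt "0.02 -0.594 -0.407 -28.4 -1" --pt "0.02 -0.594 -0.407 -28.4 -1" --pt "0.02 -0.594 -0.407 -28.4 -1" --pt "0.02 -0.594 -0.407 -28.4 -1" --pt "0.02 -0.594 -0.407 -28.4 -1" --force 60

```text
clock: 0.95
tcp_pos: [0.4226, 0.3623, 0.3935]
orientation: [-1.407, 1.07, 1.406]
contact_force: [0.9, -0.4, -0.2]
grip_width: 0.0855
```

```bash
python3 -c "
from h import *
to(HL,.15)"
```

```text
clock 0.9 d [ 0.0887 -0.146  -0.2834] turn -0.0 w 0.085 F [ 0.9 -0.4 -0.2] j7 1.03 gp [0.4225 0.3621 0.2385] xdir [-0.    -0.001 -1.   ]
```

Request:
servo_tool --pt "0.089 -0.146 -0.283 0 -1" --pt "0.089 -0.146 -0.283 0 -1" --pt "0.089 -0.146 -0.283 0 -1" --pt "0.089 -0.146 -0.283 0 -1" --pt "0.089 -0.146 -0.283 0 -1" --pt "0.089 -0.146 -0.283 0 -1" --pt "0.089 -0.146 -0.283 0 -1" --pt "0.089 -0.146 -0.283 0 -1"

```text
clock: 1.75
tcp_pos: [0.6411, 0.1225, 0.3029]
orientation: [-1.404, 1.078, 1.399]
contact_force: [-0.7, -1.0, 0.4]
grip_width: 0.0855
```

```bash
python3 -c "
from h import *
to(HL,.042)
f=grab_frame('top')[:,:,::-1]; g=grab_frame('side')[:,:,::-1]
a=cv2.resize(f[140:270,170:310],(400,371),interpolation=2); b=cv2.resize(f[235:365,350:490],(400,371),interpolation=2)
cv2.imwrite('pics/a1.png',np.vstack([np.hstack([a,b]),np.hstack([cv2.resize(g[130:230,230:370],(320,229)),np.zeros((229,480,3),np.uint8)])]))"
```

```text
clock 1.8 d [ 1.059e-01 -1.000e-04  7.200e-03] turn -0.5 w 0.085 F [-0.7 -1.   0.4] j7 1.62 gp [0.6409 0.1216 0.1479] xdir [-0.001 -0.005 -1.   ]
```

View pics/a1.png

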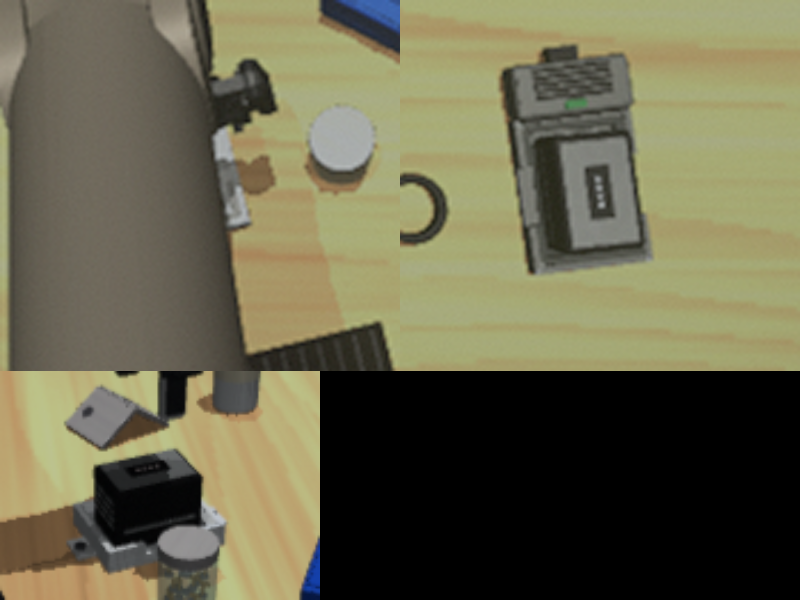

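The side view shows the open finger above the large holder pack, and the top view is blocked by the arm. The jar at about (340,145) in the crop is well clear. I also read the CL rim's front corners, at crop (528,270) and (653,258). Next I descend, then grip.

Request:
servo_tool --pt "0.0 0 0.007 -0.5 -1" --pt "0.01 0 0.007 -0.5 -1" --pt "0.03 0 0.007 -0.5 -1" --pt "0.055 0 0.007 -0.5 -1" --pt "0.08 0 0.007 -0.5 -1" --pt "0.098 0 0.007 -0.5 -1" --pt "0.106 0 0.007 -0.5 -1" --pt "0.106 0 0.007 -0.5 -1"

```text
clock: 2.65
tcp_pos: [0.636, 0.1355, 0.1968]
orientation: [-1.411, 1.068, 1.415]
contact_force: [0.3, 0.1, 1.0]
grip_width: 0.0852
```

```bash
python3 -c "
from h import *
to(HL,.042)
a=ray((394.8,329.5),.026);b=ray((438.6,325.3),.026);d=b-a;w=np.hypot(*d[:2]);yaw=np.arctan2(d[0],-d[1]);
m=(a+b)/2;print('CL',a,b,w,yaw,m[0]+.057*np.cos(yaw),m[1]+.057*np.sin(yaw))"
```

```text
clock 2.6 d [-0.0002 -0.0015 -0.0079] turn 0.5 w 0.085 F [0.3 0.1 1. ] j7 1.63 gp [0.6354 0.1352 0.0418] xdir [-0.004 -0.002 -1.   ]
CL [ 0.36213144 -0.22350735  0.026     ] [ 0.37207836 -0.31627769  0.026     ] 0.09330207949831254 0.10681288788499957 0.42378005210196223 -0.26381575844253713
```

Request:
servo_tool --pt "0 -0.001 -0.006 0 -1" --pt "0 -0.001 -0.006 0 -1" --pt "0 -0.001 -0.006 0 -1"

```text
clock: 2.95
tcp_pos: [0.6392, 0.1297, 0.1978]
orientation: [-1.412, 1.067, 1.413]
contact_force: [-0.7, 0.7, 0.0]
grip_width: 0.085
```

```bash
sed -i 's/CL=(.420,-.264,.11)/CL=(.422,-.264,.107)/' h.py; python3 -c "
from h import *
to(HL,.042)"
```

```text
clock 3.0 d [ 0.0008  0.0002 -0.0014] turn 0.5 w 0.085 F [-0.7  0.7  0. ] j7 1.64 gp [0.6388 0.1294 0.0428] xdir [-0.002 -0.002 -1.   ]
```

Request:
servo_tool --pt "0 0 0 0 1" --pt "0 0 0 0 1" --pt "0 0 0 0 1" --pt "0 0 0 0 1" --pt "0 0 0 0 1" --pt "0 0 0 0 1" --pt "0 0 0 0 1" --pt "0 0 0 0 1" --force 60

```text
clock: 3.75
tcp_pos: [0.6395, 0.1298, 0.1986]
orientation: [-1.412, 1.066, 1.412]
contact_force: [-1.5, -0.1, 6.1]
grip_width: 0.0572
```

Request:
servo_tool --pt "-0.01 0 0 0 1" --pt "-0.03 0 0 0 1" --pt "-0.06 0 0 0 1" --pt "-0.09 0 0 0 1" --pt "-0.12 0 0 0 1" --pt "-0.13 0 0 0 1" --pt "-0.13 0 0 0 1" --pt "-0.13 0 0 0 1"

```text
clock: 4.55
tcp_pos: [0.6388, 0.1299, 0.3268]
orientation: [-1.411, 1.068, 1.415]
contact_force: [0.6, 0.1, -6.0]
grip_width: 0.0573
```

```bash
python3 -c "
from h import *
to(MAT,.172)"
```

```text
clock 4.5 d [ 0.0008  0.213  -0.0602] turn 1.1 w 0.057 F [ 0.6  0.1 -6. ] j7 1.62 gp [0.6382 0.1296 0.1718] xdir [-0.004 -0.002 -1.   ]
```

Request:
servo_tool --pt "0 0.015 -0.004 0.3 1" --pt "0 0.05 -0.014 0.6 1" --pt "0 0.1 -0.028 1 1" --pt "0 0.15 -0.042 1 1" --pt "0 0.19 -0.054 1 1" --pt "0 0.21 -0.059 1 1" --pt "0 0.213 -0.06 1 1" --pt "0 0.213 -0.06 1 1"

```text
clock: 5.35
tcp_pos: [0.4499, 0.0133, 0.3269]
orientation: [-1.397, 1.08, 1.403]
contact_force: [1.8, 0.1, -6.1]
grip_width: 0.0575
```

Request:
servo_tool --pt "0.005 0 0 0 1" --pt "0.03 0 0 0 1" --pt "0.06 0 0 0 1" --pt "0.09 0 0 0 1" --pt "0.105 0 0 0 1" --pt "0.11 0 0 0 1" --pt "0.11 0 0 0 1" --pt "0.11 0 0 0 1"

```text
clock: 6.15
tcp_pos: [0.4501, 0.0134, 0.2173]
orientation: [-1.398, 1.078, 1.402]
contact_force: [0.4, 0.7, -6.1]
grip_width: 0.0574
```

```bash
python3 -c "
from h import *
to(MAT,.0406)"
```

```text
clock 6.2 d [ 0.0217 -0.0006 -0.0002] turn 0.1 w 0.057 F [ 0.4  0.7 -6.1] j7 1.76 gp [0.4495 0.0131 0.0623] xdir [-0.004 -0.002 -1.   ]
```

Request:
servo_tool --pt "0.003 0 0 0 1" --pt "0.007 0 0 0 1" --pt "0.011 0 0 0 1" --pt "0.015 0 0 0 1" --pt "0.018 0 0 0 1" --pt "0.02 0 0 0 1" --pt "0.021 0 0 0 1" --pt "0.0215 0 0 0 1"

```text
clock: 6.95
tcp_pos: [0.45, 0.0133, 0.1957]
orientation: [-1.398, 1.079, 1.402]
contact_force: [-0.8, -1.1, -3.7]
grip_width: 0.0574
```

Request:
servo_tool --pt "0.0005 0 0 0 1" --pt "0.001 0 0 0 1" --pt "0.001 0 0 0 1"

```text
clock: 7.25
tcp_pos: [0.4499, 0.0132, 0.1955]
orientation: [-1.398, 1.078, 1.402]
contact_force: [-5.4, -1.1, 9.3]
grip_width: 0.0574
```

Request:
servo_tool --pt "0 0 0 0 0.6" --pt "0 0 0 0 0.2" --pt "0 0 0 0 -0.4" --pt "0 0 0 0 -1" --pt "0 0 0 0 -1" --pt "0 0 0 0 -1" --pt "0 0 0 0 -1"

```text
clock: 7.95
tcp_pos: [0.45, 0.0133, 0.1956]
orientation: [-1.398, 1.078, 1.402]
contact_force: [0.0, -0.7, -0.7]
grip_width: 0.0855
```

Request:
servo_tool --pt "-0.01 0 0 0 -1" --pt "-0.03 0 0 0 -1" --pt "-0.06 0 0 0 -1" --pt "-0.085 0 0 0 -1" --pt "-0.1 0 0 0 -1" --pt "-0.1 0 0 0 -1"

```text
clock: 8.55
tcp_pos: [0.4512, 0.0134, 0.2981]
orientation: [-1.4, 1.074, 1.398]
contact_force: [-0.4, -0.1, -1.0]
grip_width: 0.0854
```

```bash
python3 -c "
from h import *
to(CL,.14)"
```

```text
clock 8.6 d [ 0.0032  0.0999 -0.2604] turn 8.8 w 0.085 F [-0.4 -0.1 -1. ] j7 1.73 gp [0.4513 0.0134 0.1431] xdir [ 0.001 -0.    -1.   ]
```

Request:
servo_tool --pt "0 0.007 -0.018 1 -1" --pt "0 0.022 -0.058 3 -1" --pt "0 0.04 -0.104 5 -1" --pt "0 0.058 -0.15 7 -1" --pt "0 0.076 -0.198 8.8 -1" --pt "0 0.09 -0.236 8.8 -1" --pt "0 0.099 -0.256 8.8 -1" --pt "0 0.1 -0.26 8.8 -1"

```text
clock: 9.35
tcp_pos: [0.4203, -0.2666, 0.2978]
orientation: [-1.285, 1.161, 1.284]
contact_force: [0.3, 0.3, -0.4]
grip_width: 0.0854
```

Request:
servo_tool --pt "0 0 0 0 -1" --pt "0 0 0 0 -1"

```text
clock: 9.55
tcp_pos: [0.4203, -0.2656, 0.2973]
orientation: [-1.284, 1.16, 1.286]
contact_force: [0.2, 0.5, -0.6]
grip_width: 0.0852
```

```bash
python3 -c "
from h import *
to(CL,.0476)
f=grab_frame('top')[:,:,::-1]; g=grab_frame('side')[:,:,::-1]
a=cv2.resize(f[130:400,100:470],(548,400),interpolation=2); b=cv2.resize(g,(533,400))
cv2.imwrite('pics/a2.png',np.hstack([cv2.resize(f[130:400,100:470],(400,292)),cv2.resize(g,(400,300))[:292]]))"
```

```text
clock 9.6 d [ 0.0946 -0.0023  0.0016] turn -0.2 w 0.085 F [ 0.2  0.5 -0.6] j7 2.26 gp [ 0.4201 -0.2657  0.1423] xdir [-0.002 -0.001 -1.   ]
```

View pics/a2.png

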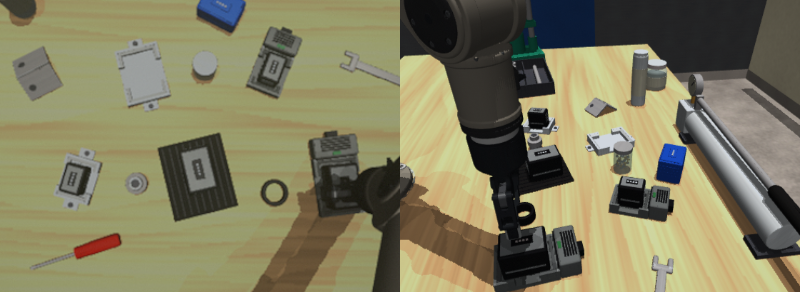

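The view shows the flat large pack standing on the mat at (197,170) in the left half, the large holder empty at (143,75), and the gripper above the large charger. Next I descend, grip and lift.

Request:
servo_tool --pt "0.005 -0.002 0.001 0 -1" --pt "0.03 -0.002 0.001 0 -1" --pt "0.055 -0.002 0.001 0 -1" --pt "0.075 -0.002 0.001 0 -1" --pt "0.088 -0.002 0.001 0 -1" --pt "0.094 -0.002 0.001 0 -1" --pt "0.095 -0.002 0.001 0 -1" --pt "0.095 -0.002 0.001 0 -1"

```text
clock: 10.45
tcp_pos: [0.4227, -0.2641, 0.2029]
orientation: [-1.286, 1.159, 1.286]
contact_force: [-0.3, 0.6, 0.2]
grip_width: 0.0854
```

Request:
servo_tool --pt "0 0 0 0 1" --pt "0 0 0 0 1" --pt "0 0 0 0 1" --pt "0 0 0 0 1" --pt "0 0 0 0 1" --pt "0 0 0 0 1" --pt "0 0 0 0 1" --pt "0 0 0 0 1" --force 60

```text
clock: 11.25
tcp_pos: [0.4231, -0.2642, 0.2039]
orientation: [-1.287, 1.158, 1.284]
contact_force: [-0.2, 2.5, 4.9]
grip_width: 0.0575
```

Request:
servo_tool --pt "-0.01 0 0 0 1" --pt "-0.03 0 0 0 1" --pt "-0.06 0 0 0 1" --pt "-0.09 0 0 0 1" --pt "-0.12 0 0 0 1" --pt "-0.135 0 0 0 1" --pt "-0.14 0 0 0 1" --pt "-0.14 0 0 0 1"

```text
clock: 12.05
tcp_pos: [0.4226, -0.2638, 0.3442]
orientation: [-1.287, 1.158, 1.284]
contact_force: [-0.1, 0.1, -6.9]
grip_width: 0.0575
```

```bash
python3 -c "
from h import *
to(HL,.19)"
```

```text
clock 12.1 d [-0.0009 -0.2559  0.3673] turn -9.5 w 0.057 F [-0.1  0.1 -6.9] j7 2.23 gp [ 0.4228 -0.264   0.1892] xdir [ 0.002 -0.001 -1.   ]
```

Request:
servo_tool --pt "0 -0.01 0.014 -1 1" --pt "0 -0.03 0.043 -2 1" --pt "0 -0.055 0.079 -4 1" --pt "0 -0.08 0.115 -6 1" --pt "0 -0.105 0.151 -8 1" --pt "0 -0.13 0.187 -9.5 1" --pt "0 -0.155 0.223 -9.5 1" --pt "0 -0.18 0.258 -9.5 1"

```text
clock: 12.85
tcp_pos: [0.5747, 0.0142, 0.3423]
orientation: [-1.406, 1.07, 1.407]
contact_force: [0.7, -1.2, -5.5]
grip_width: 0.0574
```

```bash
python3 -c "
from h import *
to(HL,.19)"
```

```text
clock 12.8 d [-0.003  -0.0928  0.0925] turn 0.0 w 0.057 F [ 0.7 -1.2 -5.5] j7 1.78 gp [0.5744 0.014  0.1873] xdir [-0.002 -0.001 -1.   ]
```

Request:
servo_tool --pt "0 -0.03 0.03 0 1" --pt "0 -0.055 0.055 0 1" --pt "0 -0.078 0.078 0 1" --pt "0 -0.09 0.09 0 1" --pt "0 -0.093 0.093 0 1" --pt "0 -0.093 0.093 0 1" --pt "0 -0.093 0.093 0 1" --pt "0 -0.093 0.093 0 1"

```text
clock: 13.65
tcp_pos: [0.6389, 0.1267, 0.3419]
orientation: [-1.405, 1.073, 1.406]
contact_force: [-0.7, -0.4, -5.9]
grip_width: 0.0572
```

```bash
python3 -c "
from h import *
to(HL,.075)"
```

```text
clock 13.7 d [ 0.1119 -0.0012  0.0016] turn -0.1 w 0.057 F [-0.7 -0.4 -5.9] j7 1.62 gp [0.6386 0.1264 0.1869] xdir [-0.002 -0.002 -1.   ]
```

Request:
servo_tool --pt "0.01 -0.001 0.001 0 1" --pt "0.03 -0.001 0.001 0 1" --pt "0.055 -0.001 0.001 0 1" --pt "0.08 -0.001 0.001 0 1" --pt "0.1 -0.001 0.001 0 1" --pt "0.11 -0.001 0.001 0 1" --pt "0.112 -0.001 0.001 0 1" --pt "0.112 -0.001 0.001 0 1"

```text
clock: 14.45
tcp_pos: [0.6396, 0.1275, 0.2302]
orientation: [-1.405, 1.073, 1.405]
contact_force: [0.1, -0.1, -6.0]
grip_width: 0.0572
```

```bash
python3 -c "
from h import *
to(HL,.045)"
```

```text
clock 14.4 d [0.0302 0.     0.0009] turn -0.1 w 0.057 F [ 0.1 -0.1 -6. ] j7 1.64 gp [0.6393 0.1272 0.0752] xdir [-0.002 -0.002 -1.   ]
```

Request:
servo_tool --pt "0.004 0 0.001 0 1" --pt "0.008 0 0.001 0 1" --pt "0.012 0 0.001 0 1" --pt "0.016 0 0.001 0 1" --pt "0.02 0 0.001 0 1" --pt "0.023 0 0.001 0 1" --pt "0.025 0 0.001 0 1" --pt "0.026 0 0.001 0 1"

```text
clock: 15.25
tcp_pos: [0.6393, 0.1284, 0.2039]
orientation: [-1.405, 1.073, 1.405]
contact_force: [0.4, -0.3, -6.7]
grip_width: 0.0575
```

Request:
servo_tool --pt "0.001 0 0 0 1" --pt "0.002 0 0 0 1" --pt "0.003 0 0 0 1" --pt "0.004 0 0 0 1" --pt "0.0045 0 0 0 1" --pt "0.005 0 0 0 1"

```text
clock: 15.85
tcp_pos: [0.6393, 0.1283, 0.2]
orientation: [-1.404, 1.073, 1.405]
contact_force: [-5.9, -0.8, 9.0]
grip_width: 0.0574
```

Contact came at TCP z 0.200, the predicted seated height. I release and raise.

Request:
servo_tool --pt "0 0 0 0 0.6" --pt "0 0 0 0 0.2" --pt "0 0 0 0 -0.4" --pt "0 0 0 0 -1" --pt "0 0 0 0 -1" --pt "0 0 0 0 -1" --pt "0 0 0 0 -1"

```text
clock: 16.55
tcp_pos: [0.6394, 0.1284, 0.2002]
orientation: [-1.405, 1.073, 1.405]
contact_force: [0.5, 0.2, -0.3]
grip_width: 0.0851
```

Request:
servo_tool --pt "-0.01 0 0 0 -1" --pt "-0.03 0 0 0 -1" --pt "-0.06 0 0 0 -1" --pt "-0.085 0 0 0 -1" --pt "-0.1 0 0 0 -1" --pt "-0.105 0 0 0 -1" --pt "-0.105 0 0 0 -1"

```text
clock: 17.25
tcp_pos: [0.6396, 0.1286, 0.3056]
orientation: [-1.405, 1.072, 1.405]
contact_force: [-0.2, 0.4, 0.3]
grip_width: 0.0851
```

```bash
python3 -c "
from h import *
to(MAT,.145)"
```

```text
clock 17.2 d [ 0.006   0.2132 -0.0609] turn 0.5 w 0.085 F [-0.2  0.4  0.3] j7 1.63 gp [0.6394 0.1283 0.1506] xdir [-0.001 -0.002 -1.   ]
```

Request:
servo_tool --pt "0 0.015 -0.004 0.5 -1" --pt "0 0.05 -0.014 0.5 -1" --pt "0 0.1 -0.028 0.5 -1" --pt "0 0.15 -0.043 0.5 -1" --pt "0 0.19 -0.054 0.5 -1" --pt "0 0.21 -0.06 0.5 -1" --pt "0 0.213 -0.061 0.5 -1" --pt "0 0.213 -0.061 0.5 -1"

```text
clock: 18.05
tcp_pos: [0.4503, 0.0133, 0.3055]
orientation: [-1.398, 1.078, 1.399]
contact_force: [0.1, 1.0, 1.0]
grip_width: 0.0852
```

Request:
servo_tool --pt "0 0 0 0 -1"

```text
clock: 18.15
tcp_pos: [0.4515, 0.0141, 0.3054]
orientation: [-1.399, 1.076, 1.399]
contact_force: [-0.1, 0.6, -0.4]
grip_width: 0.085
```

```bash
python3 -c "
from h import *
to(MAT,.0406)"
```

```text
clock 18.1 d [ 0.1098  0.0013 -0.0004] turn 0.0 w 0.085 F [-0.1  0.6 -0.4] j7 1.72 gp [0.4513 0.0139 0.1504] xdir [-0.001 -0.002 -1.   ]
```

Request:
servo_tool --pt "0.01 0 0 0 -1" --pt "0.035 0 0 0 -1" --pt "0.06 0 0 0 -1" --pt "0.085 0 0 0 -1" --pt "0.102 0 0 0 -1" --pt "0.109 0 0 0 -1" --pt "0.1095 0 0 0 -1" --pt "0.1095 0 0 0 -1"

```text
clock: 18.95
tcp_pos: [0.4518, 0.0142, 0.196]
orientation: [-1.399, 1.076, 1.399]
contact_force: [0.5, 0.1, -0.1]
grip_width: 0.0855
```

Request:
servo_tool --pt "0 0 0 0 1" --pt "0 0 0 0 1" --pt "0 0 0 0 1" --pt "0 0 0 0 1" --pt "0 0 0 0 1" --pt "0 0 0 0 1" --pt "0 0 0 0 1" --pt "0 0 0 0 1" --force 60

```text
clock: 19.75
tcp_pos: [0.4524, 0.0141, 0.197]
orientation: [-1.4, 1.074, 1.397]
contact_force: [-0.9, -0.7, 5.5]
grip_width: 0.0575
```

Request:
servo_tool --pt "-0.01 0 0 0 1" --pt "-0.03 0 0 0 1" --pt "-0.06 0 0 0 1" --pt "-0.09 0 0 0 1" --pt "-0.12 0 0 0 1" --pt "-0.128 0 0 0 1" --pt "-0.13 0 0 0 1" --pt "-0.13 0 0 0 1"

```text
clock: 20.55
tcp_pos: [0.4515, 0.0143, 0.3261]
orientation: [-1.399, 1.076, 1.399]
contact_force: [-0.4, 0.1, -7.1]
grip_width: 0.0576
```

```bash
python3 -c "
from h import *
to(CL,.17)"
```

```text
clock 20.6 d [ 0.0014  0.1001 -0.2611] turn 8.8 w 0.058 F [-0.4  0.1 -7.1] j7 1.72 gp [0.4514 0.0141 0.1711] xdir [-0.    -0.001 -1.   ]
```

Request:
servo_tool --pt "0 0.007 -0.018 1 1" --pt "0 0.022 -0.058 3 1" --pt "0 0.04 -0.104 5 1" --pt "0 0.058 -0.15 7 1" --pt "0 0.076 -0.198 8.8 1" --pt "0 0.09 -0.236 8.8 1" --pt "0 0.099 -0.257 8.8 1" --pt "0 0.1 -0.26 8.8 1"

```text
clock: 21.35
tcp_pos: [0.4198, -0.2666, 0.325]
orientation: [-1.283, 1.165, 1.285]
contact_force: [0.4, 0.2, -6.9]
grip_width: 0.0576
```

Request:
servo_tool --pt "0 0 0 0 1" --pt "0 0 0 0 1"

```text
clock: 21.55
tcp_pos: [0.4191, -0.2662, 0.3237]
orientation: [-1.281, 1.166, 1.287]
contact_force: [-0.8, 0.4, -6.5]
grip_width: 0.0572
```

```bash
python3 -c "
from h import *
to(CL,.079)"
```

```text
clock 21.6 d [ 0.0897 -0.0048  0.0022] turn -0.4 w 0.057 F [-0.8  0.4 -6.5] j7 2.25 gp [ 0.4181 -0.2665  0.1687] xdir [-0.006 -0.002 -1.   ]
```

Request:
servo_tool --pt "0.005 -0.004 0.002 -0.4 1" --pt "0.03 -0.004 0.002 -0.4 1" --pt "0.055 -0.004 0.002 -0.4 1" --pt "0.075 -0.004 0.002 -0.4 1" --pt "0.086 -0.004 0.002 -0.4 1" --pt "0.0895 -0.004 0.002 -0.4 1" --pt "0.0895 -0.004 0.002 -0.4 1" --pt "0.0895 -0.004 0.002 -0.4 1"

```text
clock: 22.35
tcp_pos: [0.4228, -0.264, 0.2349]
orientation: [-1.287, 1.162, 1.291]
contact_force: [0.3, 0.1, -5.2]
grip_width: 0.0572
```

```bash
python3 -c "
from h import *
to(CL,.049)"
```

```text
clock 22.4 d [ 0.0309 -0.0001  0.0004] turn 0.0 w 0.057 F [ 0.3  0.1 -5.2] j7 2.33 gp [ 0.4221 -0.2644  0.0799] xdir [-0.005 -0.002 -1.   ]
```

Request:
servo_tool --pt "0.004 0 0 0 1" --pt "0.008 0 0 0 1" --pt "0.012 0 0 0 1" --pt "0.016 0 0 0 1" --pt "0.02 0 0 0 1" --pt "0.023 0 0 0 1" --pt "0.025 0 0 0 1" --pt "0.026 0 0 0 1"

```text
clock: 23.15
tcp_pos: [0.4226, -0.2641, 0.2087]
orientation: [-1.287, 1.162, 1.291]
contact_force: [0.7, -0.7, -6.5]
grip_width: 0.0575
```

Request:
servo_tool --pt "0.001 0 0 0 1" --pt "0.002 0 0 0 1" --pt "0.003 0 0 0 1" --pt "0.004 0 0 0 1" --pt "0.0045 0 0 0 1" --pt "0.005 0 0 0 1"

```text
clock: 23.75
tcp_pos: [0.4225, -0.2642, 0.2041]
orientation: [-1.286, 1.162, 1.291]
contact_force: [-4.5, 2.0, 7.3]
grip_width: 0.0577
```

Seated at the predicted 0.204. I release, raise and move toward the small holder.

Request:
servo_tool --pt "0 0 0 0 0.6" --pt "0 0 0 0 0.2" --pt "0 0 0 0 -0.4" --pt "0 0 0 0 -1" --pt "0 0 0 0 -1" --pt "0 0 0 0 -1" --pt "0 0 0 0 -1"

```text
clock: 24.45
tcp_pos: [0.4226, -0.2642, 0.2042]
orientation: [-1.287, 1.162, 1.291]
contact_force: [-0.6, -0.7, -0.1]
grip_width: 0.0859
```

Request:
servo_tool --pt "-0.01 0 0 0 -1" --pt "-0.03 0 0 0 -1" --pt "-0.06 0 0 0 -1" --pt "-0.085 0 0 0 -1" --pt "-0.1 0 0 0 -1" --pt "-0.105 0 0 0 -1" --pt "-0.105 0 0 0 -1"

```text
clock: 25.15
tcp_pos: [0.4233, -0.2641, 0.31]
orientation: [-1.288, 1.161, 1.29]
contact_force: [0.4, 0.7, -1.0]
grip_width: 0.0852
```

```bash
python3 -c "
from h import *
to((.48,0,-.08),.15);to(HS,.15)"
```

```text
clock 25.1 d [ 0.0041 -0.0853  0.2568] turn 10.7 w 0.085 F [ 0.4  0.7 -1. ] j7 2.27 gp [ 0.4227 -0.2644  0.155 ] xdir [-0.004 -0.002 -1.   ]
clock 25.1 d [ 0.0038 -0.0594  0.51  ] turn 21.3 w 0.085 F [ 0.4  0.7 -1. ] j7 2.27 gp [ 0.4227 -0.2644  0.155 ] xdir [-0.004 -0.002 -1.   ]
```

Request:
servo_tool --pt "0 -0.006 0.018 1 -1" --pt "0 -0.018 0.055 3 -1" --pt "0 -0.033 0.1 5 -1" --pt "0 -0.048 0.145 7 -1" --pt "0 -0.063 0.19 9 -1" --pt "0 -0.076 0.23 10 -1" --pt "0 -0.083 0.25 10.7 -1" --pt "0 -0.085 0.257 10.7 -1"

```text
clock: 25.95
tcp_pos: [0.4802, 0.0033, 0.3082]
orientation: [-1.153, 1.249, 1.157]
contact_force: [0.5, -0.1, 0.3]
grip_width: 0.0853
```

```bash
python3 -c "
from h import *
to(HS,.15)"
```

```text
clock 25.9 d [0.0029 0.0707 0.2414] turn 10.9 w 0.085 F [ 0.5 -0.1  0.3] j7 1.48 gp [0.4795 0.003  0.1532] xdir [-0.005 -0.002 -1.   ]
```

Request:
servo_tool --pt "0 0.005 0.017 1 -1" --pt "0 0.016 0.055 3 -1" --pt "0 0.029 0.1 5 -1" --pt "0 0.042 0.145 7 -1" --pt "0 0.056 0.19 9 -1" --pt "0 0.066 0.225 10.9 -1" --pt "0 0.07 0.239 10.9 -1" --pt "0 0.0705 0.241 10.9 -1"

```text
clock: 26.75
tcp_pos: [0.4277, 0.2495, 0.3074]
orientation: [-1.014, 1.328, 1.016]
contact_force: [0.2, -0.8, 0.0]
grip_width: 0.0856
```

Request:
servo_tool --pt "0 0 0 0 -1" --pt "0 0 0 0 -1"

```text
clock: 26.95
tcp_pos: [0.4283, 0.2472, 0.3071]
orientation: [-1.012, 1.331, 1.013]
contact_force: [-0.6, 0.6, 0.5]
grip_width: 0.0855
```

```bash
python3 -c "
from h import *
to(HS,.042)
f=grab_frame('top')[:,:,::-1]; g=grab_frame('side')[:,:,::-1]
cv2.imwrite('pics/a3.png',np.vstack([np.hstack([cv2.resize(f[130:400,100:470],(400,292)),cv2.resize(g,(400,300))[:292]]),np.hstack([cv2.resize(f[245:350,95:235],(400,300),interpolation=2),cv2.resize(g[140:200,150:230],(400,300),interpolation=2)])]))"
```

```text
clock 26.9 d [0.1101 0.0004 0.0029] turn -0.0 w 0.086 F [-0.6  0.6  0.5] j7 0.76 gp [0.4273 0.2466 0.1521] xdir [-0.006 -0.004 -1.   ]
```

View pics/a3.png

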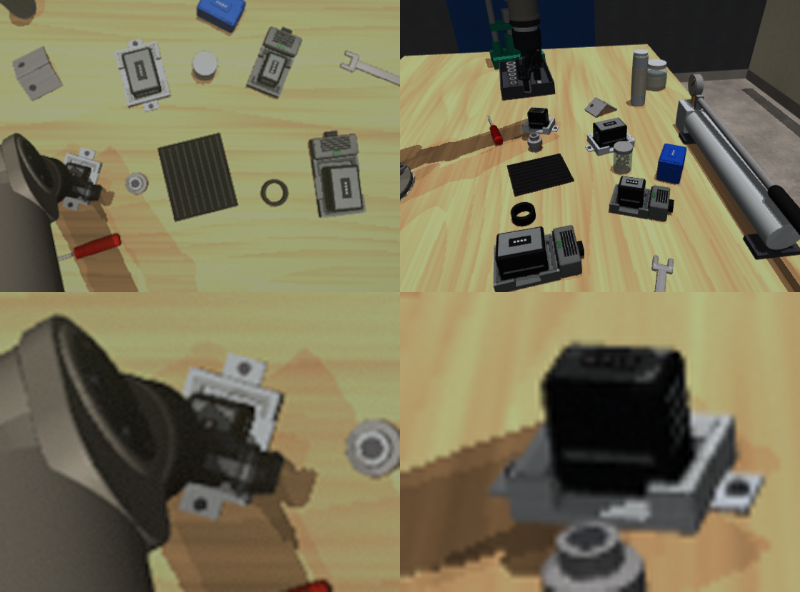

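Both large packs are swapped and sit level: CL lid at (342,187) and HL lid at (140,70). The gripper is above the small holder. Next I descend, grip and lift.

Request:
servo_tool --pt "0.005 0 0.002 0 -1" --pt "0.03 0 0.002 0 -1" --pt "0.055 0 0.002 0 -1" --pt "0.08 0 0.002 0 -1" --pt "0.1 0 0.002 0 -1" --pt "0.108 0 0.002 0 -1" --pt "0.11 0 0.002 0 -1" --pt "0.11 0 0.002 0 -1"

```text
clock: 27.85
tcp_pos: [0.4285, 0.2491, 0.1976]
orientation: [-1.012, 1.33, 1.013]
contact_force: [-0.3, -0.3, 1.2]
grip_width: 0.0854
```

Request:
servo_tool --pt "0 0 0 0 1" --pt "0 0 0 0 1" --pt "0 0 0 0 1" --pt "0 0 0 0 1" --pt "0 0 0 0 1" --pt "0 0 0 0 1" --pt "0 0 0 0 1" --pt "0 0 0 0 1" --force 50

```text
clock: 28.65
tcp_pos: [0.4289, 0.2496, 0.1985]
orientation: [-1.011, 1.327, 1.013]
contact_force: [-0.1, 1.0, 5.8]
grip_width: 0.0396
```

```bash
python3 -c "
from h import *
to(HS,.042)"
```

```text
clock 28.6 d [ 0.0015  0.0012 -0.0007] turn -0.0 w 0.040 F [-0.1  1.   5.8] j7 0.82 gp [0.4283 0.2494 0.0435] xdir [-0.004 -0.002 -1.   ]
```

Request:
servo_tool --pt "-0.01 0 0 0 1" --pt "-0.03 0 0 0 1" --pt "-0.06 0 0 0 1" --pt "-0.085 0 0 0 1" --pt "-0.1 0 0 0 1" --pt "-0.105 0 0 0 1" --pt "-0.105 0 0 0 1"

```text
clock: 29.35
tcp_pos: [0.4292, 0.2497, 0.304]
orientation: [-1.011, 1.327, 1.013]
contact_force: [0.2, -0.2, -3.1]
grip_width: 0.0393
```

```bash
python3 -c "
from h import *
to((.46,.013,-.1),.148)"
```

```text
clock 29.4 d [ 0.0011 -0.0923 -0.2201] turn -9.5 w 0.039 F [ 0.2 -0.2 -3.1] j7 0.76 gp [0.4287 0.2496 0.149 ] xdir [-0.003 -0.001 -1.   ]
```

Request:
servo_tool --pt "0 -0.007 -0.017 -1 1" --pt "0 -0.022 -0.052 -3 1" --pt "0 -0.04 -0.095 -5 1" --pt "0 -0.058 -0.138 -7 1" --pt "0 -0.075 -0.18 -9 1" --pt "0 -0.087 -0.208 -9.5 1" --pt "0 -0.092 -0.219 -9.5 1" --pt "0 -0.092 -0.22 -9.5 1"

```text
clock: 30.15
tcp_pos: [0.46, 0.0118, 0.3034]
orientation: [-1.132, 1.261, 1.135]
contact_force: [-0.2, 0.4, -2.5]
grip_width: 0.0394
```

Request:
servo_tool --pt "0.005 0 0 0 1" --pt "0.025 0 0 0 1" --pt "0.05 0 0 0 1" --pt "0.07 0 0 0 1" --pt "0.082 0 0 0 1" --pt "0.087 0 0 0 1" --pt "0.088 0 0 0 1" --pt "0.088 0 0 0 1"

```text
clock: 30.95
tcp_pos: [0.4599, 0.012, 0.2158]
orientation: [-1.133, 1.26, 1.135]
contact_force: [-0.2, -1.3, -2.8]
grip_width: 0.0394
```

```bash
python3 -c "
from h import *
to((.46,.013,-.1),.0405)"
```

```text
clock 30.9 d [ 0.0203 -0.0007  0.0014] turn -0.2 w 0.039 F [-0.2 -1.3 -2.8] j7 1.51 gp [0.4593 0.0117 0.0608] xdir [-0.004 -0.002 -1.   ]
```

Request:
servo_tool --pt "0.003 0 0 0 1" --pt "0.007 0 0 0 1" --pt "0.011 0 0 0 1" --pt "0.015 0 0 0 1" --pt "0.018 0 0 0 1" --pt "0.0195 0 0 0 1" --pt "0.0205 0 0 0 1" --pt "0.021 0 0 0 1"

```text
clock: 31.75
tcp_pos: [0.4597, 0.0118, 0.1954]
orientation: [-1.132, 1.261, 1.136]
contact_force: [-6.0, -0.1, 18.1]
grip_width: 0.0395
```

Request:
servo_tool --pt "0 0 0 0 0.7" --pt "0 0 0 0 0.4" --pt "0 0 0 0 -0.2" --pt "0 0 0 0 -1" --pt "0 0 0 0 -1" --pt "0 0 0 0 -1" --pt "0 0 0 0 -1" --pt "0 0 0 0 -1"

```text
clock: 32.55
tcp_pos: [0.4597, 0.0118, 0.1954]
orientation: [-1.132, 1.261, 1.136]
contact_force: [-0.5, -0.3, -0.3]
grip_width: 0.0852
```

Request:
servo_tool --pt "-0.01 0 0 0 -1" --pt "-0.03 0 0 0 -1" --pt "-0.06 0 0 0 -1" --pt "-0.085 0 0 0 -1" --pt "-0.1 0 0 0 -1" --pt "-0.11 0 0 0 -1" --pt "-0.11 0 0 0 -1"

```text
clock: 33.25
tcp_pos: [0.4606, 0.012, 0.3068]
orientation: [-1.132, 1.258, 1.134]
contact_force: [0.3, 0.6, -0.7]
grip_width: 0.0855
```

```bash
python3 -c "
from h import *
to(CS,.15)"
```

```text
clock 33.2 d [ 0.0014 -0.201  -0.1189] turn 13.9 w 0.085 F [ 0.3  0.6 -0.7] j7 1.43 gp [0.4603 0.0119 0.1518] xdir [-0.002 -0.    -1.   ]
```

Request:
servo_tool --pt "0 -0.015 -0.009 1 -1" --pt "0 -0.048 -0.028 4 -1" --pt "0 -0.088 -0.052 7 -1" --pt "0 -0.128 -0.076 10 -1" --pt "0 -0.165 -0.098 13 -1" --pt "0 -0.19 -0.113 13.9 -1" --pt "0 -0.2 -0.118 13.9 -1" --pt "0 -0.201 -0.119 13.9 -1"

```text
clock: 34.05
tcp_pos: [0.6485, -0.1277, 0.3051]
orientation: [-0.95, 1.357, 0.952]
contact_force: [-0.2, 0.1, 0.5]
grip_width: 0.0854
```

Request:
servo_tool --pt "0 0 0 0 -1" --pt "0 0 0 0 -1"

```text
clock: 34.25
tcp_pos: [0.6475, -0.1264, 0.3045]
orientation: [-0.949, 1.358, 0.955]
contact_force: [-0.9, -0.5, -0.6]
grip_width: 0.0857
```

```bash
python3 -c "
from h import *
to(CS,.046)
g=grab_frame('side')[:,:,::-1];f=grab_frame('top')[:,:,::-1]
cv2.imwrite('pics/a4.png',np.hstack([cv2.resize(f[150:250,300:400],(400,400),interpolation=2),cv2.resize(g[210:330,270:390],(400,400),interpolation=2)]))"
```

```text
clock 34.2 d [ 1.035e-01 -2.100e-03  1.000e-04] turn 0.0 w 0.086 F [-0.9 -0.5 -0.6] j7 1.54 gp [ 0.6466 -0.1264  0.1495] xdir [-0.006  0.    -1.   ]
```

View pics/a4.png

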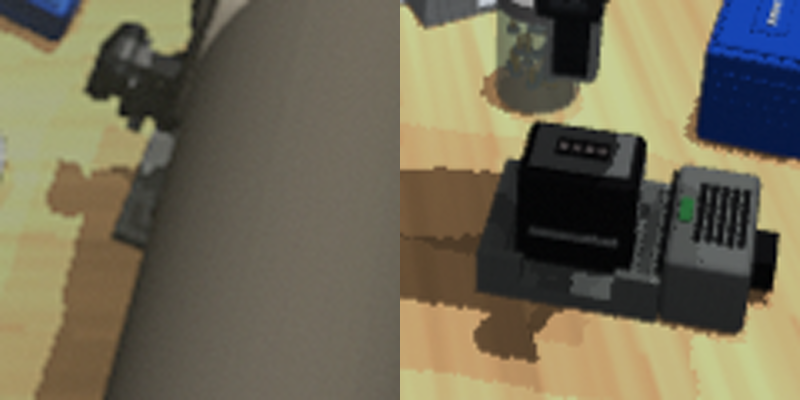

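The side crop shows the charged small pack seated level in the small charger at (580,200), with the finger above it and clear of the jar. Corner estimates give yaw between -0.28 and -0.36, so I use -0.32.

Request:
servo_tool --pt "0.005 -0.001 0 -1.4 -1" --pt "0.03 -0.001 0 -1.4 -1" --pt "0.055 -0.001 0 -1.4 -1" --pt "0.08 -0.001 0 -1.4 -1" --pt "0.096 -0.001 0 -1.4 -1" --pt "0.102 -0.001 0 -1.4 -1" --pt "0.103 -0.001 0 -1.4 -1" --pt "0.103 -0.001 0 -1.4 -1"

```text
clock: 35.15
tcp_pos: [0.6487, -0.127, 0.2029]
orientation: [-0.969, 1.347, 0.972]
contact_force: [0.8, 0.6, -0.6]
grip_width: 0.0856
```

Request:
servo_tool --pt "0 0 0 0 1" --pt "0 0 0 0 1" --pt "0 0 0 0 1" --pt "0 0 0 0 1" --pt "0 0 0 0 1" --pt "0 0 0 0 1" --pt "0 0 0 0 1" --pt "0 0 0 0 1" --force 50

```text
clock: 35.95
tcp_pos: [0.6491, -0.1276, 0.2038]
orientation: [-0.97, 1.346, 0.971]
contact_force: [-1.6, -1.5, 6.1]
grip_width: 0.0396
```

```bash
sed -i 's/-.127,-.345/-.127,-.32/' h.py; python3 -c "
from h import *
to(CS,.046); print(get_obs()['moment'])"
```

```text
clock 36.0 d [0.0028 0.001  0.0004] turn -0.0 w 0.040 F [-1.6 -1.5  6.1] j7 1.60 gp [ 0.6488 -0.1277  0.0488] xdir [-0.002 -0.001 -1.   ]
[-0.12292756  0.20232433 -0.01848724]
```

Request:
servo_tool --pt "-0.01 0 0 0 1" --pt "-0.03 0 0 0 1" --pt "-0.06 0 0 0 1" --pt "-0.09 0 0 0 1" --pt "-0.115 0 0 0 1" --pt "-0.125 0 0 0 1" --pt "-0.13 0 0 0 1" --pt "-0.13 0 0 0 1"

```text
clock: 36.75
tcp_pos: [0.6491, -0.1272, 0.3334]
orientation: [-0.969, 1.346, 0.971]
contact_force: [-0.2, 0.2, -3.5]
grip_width: 0.0395
```

```bash
python3 -c "
from h import *
to(HS,.179)"
```

```text
clock 36.8 d [-2.000e-04  3.289e-01  2.873e-01] turn -3.2 w 0.039 F [-0.2  0.2 -3.5] j7 1.55 gp [ 0.6487 -0.1273  0.1784] xdir [-0.003 -0.    -1.   ]
```

Request:
servo_tool --pt "0 0.012 0.01 -1 1" --pt "0 0.038 0.033 -2 1" --pt "0 0.07 0.061 -3.2 1" --pt "0 0.102 0.089 -3.2 1" --pt "0 0.134 0.117 -3.2 1" --pt "0 0.166 0.145 -3.2 1" --pt "0 0.198 0.173 -3.2 1" --pt "0 0.23 0.201 -3.2 1"

```text
clock: 37.55
tcp_pos: [0.4917, 0.1378, 0.3325]
orientation: [-1.012, 1.327, 1.016]
contact_force: [1.1, 1.5, -3.0]
grip_width: 0.0395
```

```bash
python3 -c "
from h import *
to(HS,.179)"
```

```text
clock 37.5 d [-0.0013  0.0907  0.0909] turn 0.1 w 0.039 F [ 1.1  1.5 -3. ] j7 1.04 gp [0.491  0.1376 0.1775] xdir [-0.005 -0.001 -1.   ]
```

Request:
servo_tool --pt "0 0.028 0.028 0 1" --pt "0 0.053 0.053 0 1" --pt "0 0.075 0.075 0 1" --pt "0 0.087 0.087 0 1" --pt "0 0.091 0.091 0 1" --pt "0 0.091 0.091 0 1" --pt "0 0.091 0.091 0 1" --pt "0 0.091 0.091 0 1"

```text
clock: 38.35
tcp_pos: [0.428, 0.2481, 0.3325]
orientation: [-1.011, 1.328, 1.014]
contact_force: [0.1, -0.2, -3.8]
grip_width: 0.0397
```

```bash
python3 -c "
from h import *
to(HS,.075)"
```

```text
clock 38.4 d [1.025e-01 1.000e-04 1.400e-03] turn -0.0 w 0.040 F [ 0.1 -0.2 -3.8] j7 0.76 gp [0.4273 0.2478 0.1775] xdir [-0.005 -0.002 -1.   ]
```

Request:
servo_tool --pt "0.005 0 0.001 0 1" --pt "0.03 0 0.001 0 1" --pt "0.055 0 0.001 0 1" --pt "0.08 0 0.001 0 1" --pt "0.096 0 0.001 0 1" --pt "0.101 0 0.001 0 1" --pt "0.102 0 0.001 0 1" --pt "0.102 0 0.001 0 1"

```text
clock: 39.15
tcp_pos: [0.4283, 0.2488, 0.231]
orientation: [-1.01, 1.328, 1.013]
contact_force: [1.0, -0.1, -3.6]
grip_width: 0.0396
```

Request:
servo_tool --pt "0.004 0 0 0 1" --pt "0.008 0 0 0 1" --pt "0.012 0 0 0 1" --pt "0.016 0 0 0 1" --pt "0.02 0 0 0 1" --pt "0.023 0 0 0 1" --pt "0.025 0 0 0 1" --pt "0.026 0 0 0 1"

```text
clock: 39.95
tcp_pos: [0.4281, 0.2488, 0.2047]
orientation: [-1.01, 1.328, 1.013]
contact_force: [-0.3, -0.1, -3.1]
grip_width: 0.0397
```

```bash
python3 -c "
from h import *
to(HS,.045)"
```

```text
clock 40.0 d [0.0047 0.0005 0.0003] turn -0.0 w 0.040 F [-0.3 -0.1 -3.1] j7 0.84 gp [0.4275 0.2485 0.0497] xdir [-0.004 -0.001 -1.   ]
```

Request:
servo_tool --pt "0.001 0 0 0 1" --pt "0.002 0 0 0 1" --pt "0.003 0 0 0 1" --pt "0.004 0 0 0 1" --pt "0.005 0 0 0 1" --pt "0.0055 0 0 0 1"

```text
clock: 40.55
tcp_pos: [0.4282, 0.2487, 0.1997]
orientation: [-1.01, 1.328, 1.013]
contact_force: [-3.5, -1.7, 12.8]
grip_width: 0.0396
```

Seated at 0.1997 against a predicted 0.1998. I release, raise and return to the mat.

Request:
servo_tool --pt "0 0 0 0 0.7" --pt "0 0 0 0 0.4" --pt "0 0 0 0 -0.2" --pt "0 0 0 0 -1" --pt "0 0 0 0 -1" --pt "0 0 0 0 -1" --pt "0 0 0 0 -1" --pt "0 0 0 0 -1"

```text
clock: 41.35
tcp_pos: [0.4282, 0.2488, 0.1997]
orientation: [-1.01, 1.328, 1.013]
contact_force: [0.2, -0.1, -0.2]
grip_width: 0.0857
```

Request:
servo_tool --pt "-0.01 0 0 0 -1" --pt "-0.03 0 0 0 -1" --pt "-0.06 0 0 0 -1" --pt "-0.085 0 0 0 -1" --pt "-0.1 0 0 0 -1" --pt "-0.105 0 0 0 -1" --pt "-0.105 0 0 0 -1"

```text
clock: 42.05
tcp_pos: [0.4288, 0.2489, 0.3056]
orientation: [-1.01, 1.326, 1.013]
contact_force: [-0.8, 0.2, -0.8]
grip_width: 0.0854
```

```bash
python3 -c "
from h import *
to((.46,.012,-.104),.148)"
```

```text
clock 42.0 d [ 0.0025 -0.0929 -0.2203] turn -9.3 w 0.085 F [-0.8  0.2 -0.8] j7 0.78 gp [0.4282 0.2489 0.1506] xdir [-0.004  0.    -1.   ]
```

Request:
servo_tool --pt "0 -0.007 -0.017 -1 -1" --pt "0 -0.022 -0.052 -3 -1" --pt "0 -0.04 -0.095 -5 -1" --pt "0 -0.058 -0.138 -7 -1" --pt "0 -0.075 -0.18 -9 -1" --pt "0 -0.087 -0.208 -9.3 -1" --pt "0 -0.092 -0.219 -9.3 -1" --pt "0 -0.0925 -0.22 -9.3 -1"

```text
clock: 42.85
tcp_pos: [0.46, 0.0111, 0.3048]
orientation: [-1.128, 1.262, 1.133]
contact_force: [-0.4, -0.3, -0.7]
grip_width: 0.085
```

Request:
servo_tool --pt "0 0 0 0 -1" --pt "0 0 0 0 -1"

```text
clock: 43.05
tcp_pos: [0.4599, 0.0126, 0.3044]
orientation: [-1.13, 1.262, 1.136]
contact_force: [0.1, 0.1, -0.4]
grip_width: 0.0851
```

```bash
python3 -c "
from h import *
to((.46,.012,-.104),.0405)
f=grab_frame('top')[:,:,::-1]; g=grab_frame('side')[:,:,::-1]
a=cv2.resize(f[150:230,310:400],(400,356),interpolation=2); b=cv2.resize(f[245:345,130:230],(400,356),interpolation=2)
cv2.imwrite('pics/a5.png',np.vstack([np.hstack([a,b]),np.hstack([cv2.resize(g[60:330],(400,193)),cv2.resize(g[140:200,150:274],(400,193),interpolation=2)])]))"
```

```text
clock 43.0 d [ 0.1089 -0.0017 -0.0003] turn -0.0 w 0.085 F [ 0.1  0.1 -0.4] j7 1.44 gp [0.459  0.0125 0.1494] xdir [-0.006 -0.    -1.   ]
```

View pics/a5.png

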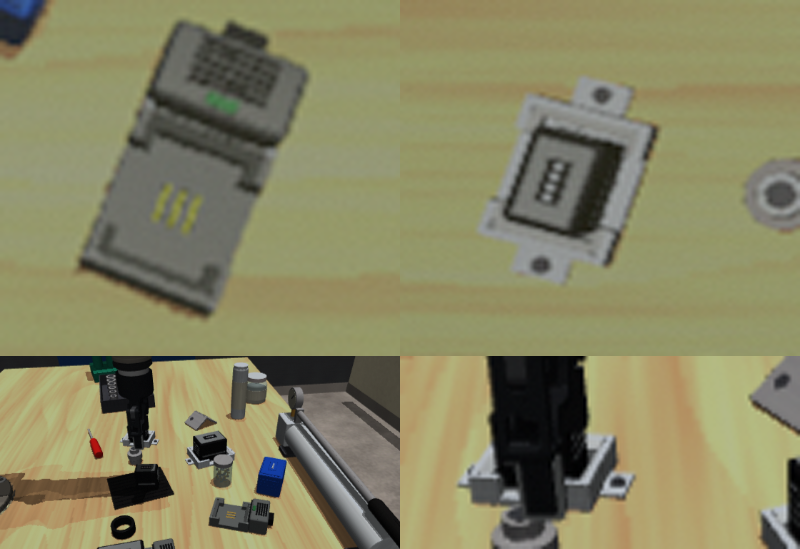

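The view shows the small charger empty, with its contact pads at (177,208) and front rim corners at (82,262) and (212,308). The small pack sits in its holder at (560,185), and the other small pack is on the mat. I refine the CS pose from those corners while I grip the parked pack.

Request:
servo_tool --pt "0.005 -0.001 0 0 -1" --pt "0.03 -0.001 0 0 -1" --pt "0.055 -0.001 0 0 -1" --pt "0.08 -0.001 0 0 -1" --pt "0.1 -0.001 0 0 -1" --pt "0.107 -0.001 0 0 -1" --pt "0.1085 -0.001 0 0 -1" --pt "0.1085 -0.001 0 0 -1"

```text
clock: 43.95
tcp_pos: [0.4607, 0.0125, 0.1964]
orientation: [-1.13, 1.261, 1.135]
contact_force: [0.3, 0.5, -0.7]
grip_width: 0.0853
```

Request:
servo_tool --pt "0 0 0 0 1" --pt "0 0 0 0 1" --pt "0 0 0 0 1" --pt "0 0 0 0 1" --pt "0 0 0 0 1" --pt "0 0 0 0 1" --pt "0 0 0 0 1" --pt "0 0 0 0 1" --force 50

```text
clock: 44.75
tcp_pos: [0.4609, 0.0125, 0.1971]
orientation: [-1.13, 1.259, 1.135]
contact_force: [-0.8, -0.4, 5.5]
grip_width: 0.0393
```

Request:
servo_tool --pt "-0.01 0 0 0 1" --pt "-0.03 0 0 0 1" --pt "-0.06 0 0 0 1" --pt "-0.09 0 0 0 1" --pt "-0.115 0 0 0 1" --pt "-0.125 0 0 0 1" --pt "-0.13 0 0 0 1" --pt "-0.13 0 0 0 1"

```text
clock: 45.55
tcp_pos: [0.4611, 0.0125, 0.327]
orientation: [-1.13, 1.259, 1.135]
contact_force: [0.0, 0.2, -2.4]
grip_width: 0.0397
```

```bash
python3 -c "
from h import *
L=rect(.086,.07,.026)
uv=np.array([(212,308),(82,262)])/4.444+(310,150)
p,e=fit(L[2:],uv,CS); print(p,e)
print('pads',ray(np.array((177,208))/4.444+(310,150),.011))
to(CS,.17)"
```

```text
[ 0.64647386 -0.1281394  -0.32811319] 0.48455709710873135
pads [ 0.64666639 -0.13093286  0.011     ]
clock 45.5 d [ 0.0013 -0.2009 -0.1193] turn 12.4 w 0.040 F [ 0.   0.2 -2.4] j7 1.43 gp [0.4605 0.0126 0.172 ] xdir [-0.004  0.    -1.   ]
```

Request:
servo_tool --pt "0 -0.015 -0.009 1 1" --pt "0 -0.048 -0.028 4 1" --pt "0 -0.088 -0.052 7 1" --pt "0 -0.128 -0.076 10 1" --pt "0 -0.165 -0.098 12 1" --pt "0 -0.19 -0.113 12.5 1" --pt "0 -0.2 -0.119 12.5 1" --pt "0 -0.2 -0.12 12.5 1"

```text
clock: 46.35
tcp_pos: [0.6482, -0.1292, 0.3244]
orientation: [-0.966, 1.351, 0.971]
contact_force: [-0.6, 0.1, -2.9]
grip_width: 0.0396
```

Request:
servo_tool --pt "0 0 0 0 1" --pt "0 0 0 0 1"

```text
clock: 46.55
tcp_pos: [0.6473, -0.1284, 0.3235]
orientation: [-0.965, 1.352, 0.973]
contact_force: [0.2, -0.1, -2.0]
grip_width: 0.0394
```

```bash
sed -i 's/CS=(.648,-.127,-.32)/CS=(.647,-.128,-.325)/' h.py; python3 -c "
from h import *
to(CS,.079)"
```

```text
clock 46.5 d [ 0.0895 -0.0015  0.0009] turn 0.1 w 0.039 F [ 0.2 -0.1 -2. ] j7 1.57 gp [ 0.646  -0.1284  0.1685] xdir [-0.008  0.    -1.   ]
```

Request:
servo_tool --pt "0.005 -0.001 0.001 0 1" --pt "0.03 -0.001 0.001 0 1" --pt "0.055 -0.001 0.001 0 1" --pt "0.075 -0.001 0.001 0 1" --pt "0.086 -0.001 0.001 0 1" --pt "0.089 -0.001 0.001 0 1" --pt "0.0895 -0.001 0.001 0 1" --pt "0.0895 -0.001 0.001 0 1"

```text
clock: 47.35
tcp_pos: [0.6483, -0.1278, 0.2351]
orientation: [-0.966, 1.35, 0.972]
contact_force: [-0.8, 0.0, -2.3]
grip_width: 0.0399
```

Request:
servo_tool --pt "0.004 0 0 0 1" --pt "0.008 0 0 0 1" --pt "0.012 0 0 0 1" --pt "0.016 0 0 0 1" --pt "0.02 0 0 0 1" --pt "0.023 0 0 0 1" --pt "0.025 0 0 0 1" --pt "0.026 0 0 0 1"

```text
clock: 48.15
tcp_pos: [0.6481, -0.1279, 0.2089]
orientation: [-0.966, 1.35, 0.972]
contact_force: [-1.3, -0.1, -2.4]
grip_width: 0.0395
```

```bash
python3 -c "
from h import *
to(CS,.0491)"
```

```text
clock 48.1 d [ 0.0048  0.0001 -0.0001] turn 0.1 w 0.040 F [-1.3 -0.1 -2.4] j7 1.62 gp [ 0.6471 -0.1279  0.0539] xdir [-0.006 -0.    -1.   ]
```

Request:
servo_tool --pt "0.001 0 0 0 1" --pt "0.002 0 0 0 1" --pt "0.003 0 0 0 1" --pt "0.004 0 0 0 1" --pt "0.005 0 0 0 1" --pt "0.0055 0 0 0 1"

```text
clock: 48.75
tcp_pos: [0.6481, -0.128, 0.2043]
orientation: [-0.965, 1.35, 0.972]
contact_force: [-3.5, 0.8, 8.3]
grip_width: 0.0397
```

Request:
servo_tool --pt "0 0 0 0 0.7" --pt "0 0 0 0 0.4" --pt "0 0 0 0 -0.2" --pt "0 0 0 0 -1" --pt "0 0 0 0 -1" --pt "0 0 0 0 -1" --pt "0 0 0 0 -1" --pt "0 0 0 0 -1"

```text
clock: 49.55
tcp_pos: [0.6481, -0.128, 0.2043]
orientation: [-0.965, 1.35, 0.972]
contact_force: [-0.2, -0.0, -0.7]
grip_width: 0.0853
```

Request:
servo_tool --pt "-0.01 0 0 0 -1" --pt "-0.03 0 0 0 -1" --pt "-0.06 0 0 0 -1" --pt "-0.09 0 0 0 -1" --pt "-0.12 0 0 0 -1" --pt "-0.15 0 0 0 -1" --pt "-0.155 0 0 0 -1"

```text
clock: 50.25
tcp_pos: [0.6501, -0.1288, 0.3643]
orientation: [-0.968, 1.345, 0.967]
contact_force: [0.7, -0.5, 0.3]
grip_width: 0.0856
```

```bash
python3 -c "
from h import *
to((.48,.05,-.325),.21)"
```

```text
clock 50.2 d [-0.0009  0.2183  0.1154] turn 0.1 w 0.086 F [ 0.7 -0.5  0.3] j7 1.56 gp [ 0.6502 -0.1289  0.2093] xdir [ 0.001 -0.001 -1.   ]
```

Seated at 0.2043 against a predicted 0.2041. I move off to clear the view and do the final check.

Request:
servo_tool --pt "0 0.015 0.008 0 -1" --pt "0 0.05 0.026 0 -1" --pt "0 0.09 0.048 0 -1" --pt "0 0.13 0.069 0 -1" --pt "0 0.17 0.09 0 -1" --pt "0 0.2 0.106 0 -1" --pt "0 0.215 0.114 0 -1" --pt "0 0.218 0.115 0 -1"

```text
clock: 51.05
tcp_pos: [0.4785, 0.0512, 0.3639]
orientation: [-0.97, 1.344, 0.97]
contact_force: [0.1, -0.3, 0.2]
grip_width: 0.0854
```

```bash
python3 -c "
from h import *
f=grab_frame('top')[:,:,::-1]; g=grab_frame('side')[:,:,::-1]
cv2.imwrite('pics/a6.png',np.vstack([np.hstack([cv2.resize(f[130:400,100:470],(400,292)),cv2.resize(g,(400,300))[:292]]),np.hstack([cv2.resize(f[150:225,303:403],(400,300),interpolation=2),cv2.resize(g[130:310,260:390],(217,300),interpolation=2),cv2.resize(g[300:420,120:260],(183,300),interpolation=2)])]))
print(ray((413*.7,271*.7),.074))"
```

```text
[0.64864627 0.00389865 0.074     ]
```

View pics/a6.png

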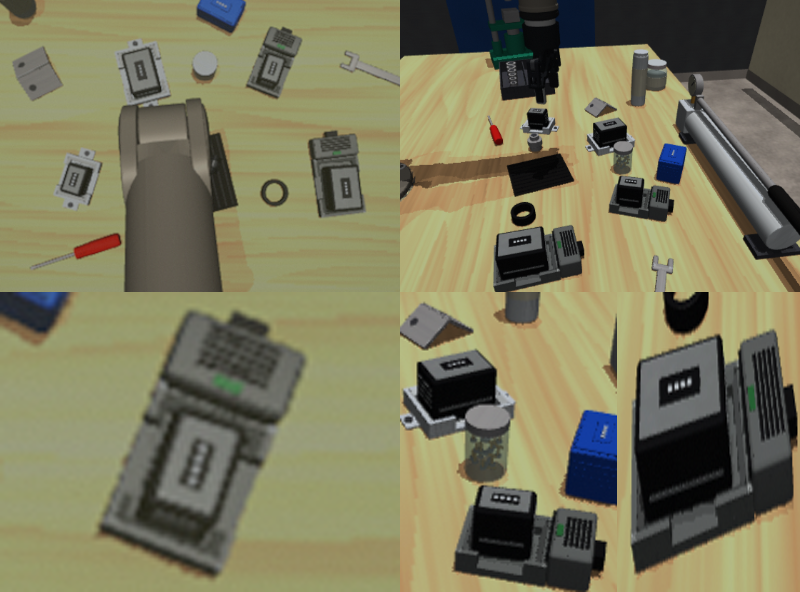

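The final view shows all four packs seated level: CS at (195,470) in the crop, HL, HS at (77,180) and CL at (342,187). The mat is empty, and the jar stands upright at (205,66), where it was before. I hand in.

```bash
python3 -c "
from bench import *
print(get_obs()['clock'],hand_in())"
```

```text
the job is handed in; nothing more can be done
51.15 None
```

I swapped all four packs and handed the job in at 51 s of the 136 s allowed. I did the large pair first and then the small pair. Each flat pack was parked on the mat while the charged one went into its holder.

- **Seating:** every pack was lowered slowly under grip until it touched. All four touched within about 0.3 mm of the height expected for fully seated, with contact forces of 7–13 N. The highest reading at any point was about 18 N, when setting the small pack on the mat.
- **Last pictures:** both views show all four packs level in their seats, the mat empty and the gripper open and clear. The jar is upright and, by eye, has not moved; I did not re-measure its position.
- **Disagreement:** my estimates of the small charger's angle ranged from -0.26 to -0.35 rad. I settled on -0.325 after seeing the charger empty, and the pack seated without catching.
- **Failed checks:** none.

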